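Slide a sample carrier under a spring-closed loader flap

TASK

Load the blue sample carrier: with one fingertip press the orange press bar down and keep the spring-closed flap of the loader open, while the other fingertip pushes the carrier along the lane, under the flap, until it is fully home against the back stop. Only when it is home let go of the bar so that the flap shuts behind it. Do not lift the carrier, and leave the spare white carrier, the loader and the other things on the bench where they are.

Things in the scene. Friction and masses are not known exactly. Their poses are not given: they have to be found in the camera images.
- loader: fixed steel loader. Origin: on the bench, on the lane's centre line, under the front face of the closed flap's lip. x: along the lane into the bay (push direction), y: left towards the press bar, z up. All mm below are in this frame. Deck x -185 to 77, y -51 to 95, top z 6. Lane 34 wide about y 0, between guide strips with tops at z 11. Behind: housing 60 tall, x 72 to 157
- back_stop (a point): point on the lane floor at the face of the back stop, the steel wall that ends the lane (loader x 58, y 0, z 6)
- hinge_front (a point): front end of the flap's hinge shaft (loader x -181, y 32, z 42), in a post 9 wide, 48 tall. The shaft, 8 in diameter, runs along the loader's x from here to an equal post at x 64
- flap_angle (a joint): spring-closed flap on the hinge shaft, rad: 0 closed, 0.76 stop. One piece: clear cover (x 0 to 56, y -21 to 32, top z 45), orange lip in front (3 thick, bottom at z 20: stops the carrier's block, not its stem), press bar beyond the shaft. Pressing the bar down lifts the lip; the block passes above 0.48 rad. Bar needs 1.5 N to start, 5 N at 0.7. Shuts by itself; the carrier cannot push it open
- flap: the flap with its press bar: orange pad 140 long (loader x -176 to -36), 40 wide, joined to the shaft by a steel plate. Origin on the hinge axis (loader 0, 32, 42). Closed: pad top slopes up away from the shaft, from y 71, z 39 to y 102, z 64. At 0.70 rad: level, top z 14, y 60 to 100, middle 80 from the lane's centre line. A fingertip may slide along it while pressing
- press_mid (a point): middle of the orange pad's top; moves with the flap. Loader frame: x -106, y 87, z 51.5 when closed; x -106, y 80, z 14 at 0.70 rad
- carrier: blue sample carrier, about 90 g, loose in the lane. Block 50 long (x), 30 wide, 24 tall, copper disc on top; stem 8 wide, 8 tall behind it; at its end a blue end plate 6 thick (x -76 to -70), 30 wide, 30 tall. Origin: centre of the block's underside, x to its front, z up. Starts 35 to 62 mm before the lip; fully home at loader x 33 (plate's rear face at x -43)
- spare: a white carrier of the same shape beside the lane, on the bench to the right of the loader (y about -100 mm in its frame); leave alone. Origin: centre of the block's underside
- vial: small amber jar, 28 mm diameter, 45 mm tall, on the bench to the right of the loader; leave alone. Origin: centre of its underside
- beaker: glass beaker, 68 mm diameter, 85 mm tall; leave alone. Origin: centre of its underside
- reagent: amber bottle, 64 mm diameter, 140 mm tall; leave alone. Origin: centre of its underside
- jar: white jar with a blue cap, 60 mm diameter, 70 mm tall; leave alone. Origin: centre of its underside
- dish: white dish, 80 mm diameter, 18 mm tall; leave alone. Origin: centre of its underside
- driver: screwdriver with a red handle, lying on the bench; leave alone. Origin: middle of its length, at the bench
Not all that is in view belongs to the job. There is more than one size of the carrier; the one meant has the size given above.

How it is judged (in metres and radians):
On the way, in this order (a step that is already met when the one before it is completed fails the run):
1. a finger holds the flap open by the press bar while the carrier is still outside (value of joint flap_angle above 0.45 rad and contact force between the fingers and flap above 0.3 N and x of carrier in the frame of loader below -0.015 m), for 0.1 s.
2. fingers push the carrier under the flap while a finger holds it open (value of joint flap_angle above 0.45 rad and contact force between the fingers and flap above 0.3 N and x of carrier in the frame of loader above -0.01 m and contact force between the fingers and carrier above 0.05 N), for 0.04 s.
3. the carrier is home while a finger still holds the flap open (value of joint flap_angle above 0.45 rad and contact force between the fingers and flap above 0.3 N and x of carrier in the frame of loader above 0.029 m), for 0.1 s.
At the end, for the whole second after the job is handed in: The blue carrier lies flat and at rest in the bay, its block within 4 mm of the back stop, and the flap has shut behind it (under 0.06 rad) (x of carrier in the frame of loader between 0.029 and 0.037 m and y of carrier in the frame of loader between -0.006 and 0.006 m and z of carrier in the frame of loader below 0.01 m and angle between the x axis of carrier and the x axis of loader, either way round below 0.12 rad and value of joint flap_angle below 0.06 rad and linear speed of carrier below 0.01 m/s); the robot touches nothing.
It fails at once if the carrier is lifted more than 8 mm off the lane or tipped more than 0.2 rad (z of carrier in the frame of loader above 0.014 m or angle between carrier's own z axis and vertical above 0.2 rad).
It fails at once if a bystander is moved by more than 15 mm (distance of any of spare, vial, beaker, reagent, jar, dish, driver from where it was at the start of the episode above 0.015 m).
It also fails if it takes over 38 s, if anything falls off the work surface, if the arm or the gripper's body presses on something with over 40 N, if the wrist force passes 120 N, or if a joint passes its speed limit or range.

ROBOT

A 6-joint arm with a two-finger parallel gripper is mounted at the origin on the work surface. World frame = base frame: x ahead of the robot, y to its left, z up, the work surface at z = 0. Lengths are in mm, angles in rad, forces in N, time in s.
With the tool pointing down it reaches from about 400 to 925 mm from the base axis. Payload 12.5 kg.
Tool frame: the origin (TCP) lies at the very end of the fingers, on their centre line; the grasp point (between the pads) lies 19 mm behind it; z points along the fingers, y is the direction in which the jaws open and shut (so a half turn about z gives the same grasp; the last joint's range is limited). The gripper opens to 95 mm and grips with 3 to 60 N. Pads are 20 mm wide; open, the fingers measure 119 mm over their backs; the gripper's body (75 mm by 180 mm) begins 59 mm behind the grasp point.
Start: joints at [-1.259, 0.491, 1.559, -0, 1.092, -0.106], TCP at [253.618, -571.248, 214.661] pointing down, gripper open.
Joint ranges: [-3.1, 3.1], [-0.84, 2.19], [0.05, 2.79], [-1.13, 4.28], [0.06, 2.93], [-2.69, 2.69]. Speed limits (rad/s): [2.22, 2.22, 2.79, 3.14, 3.14, 3.14].

INTERFACE

Orientations are given as [roll, pitch, yaw] about the fixed x, y, z axes, in that order (R = Rz(yaw) Ry(pitch) Rx(roll)).
In Python, from cell import env gives the robot as it stands.
- The arm moves only by the shell command python3 -m pendant 'ROWS'. ROWS is JSON, a list that holds one entry, the list of rows, each a list of 5 numbers: the opening, from 0 (shut) to 1 (fully open), then the shift along the tool's x, y, z in m, then the turn about the tool's z in rad. A call has exactly 8 rows; each row is the pose to reach, as a shift and turn from the pose commanded when the call began, along the tool's axes at that moment; what a row does not reach only later rows make up. A row lasts 1/10 s, in which the tool goes at most 50 mm and 8.59 degrees, less where a joint would pass 70% of its speed; a pose out of reach is approached as far as the arm can. A call with a gripper value outside its range is refused whole. The fingers move at their own pace and stop on an object; the grip force is fixed at half the most. Time passes only in rows, so rows that repeat a pose let the fingers close, or fill a call up. It gives the time, the measured TCP pose, the force and the opening at its end, in the units of the state.
- env.state(): the state, without advancing time (a new reading comes with each control period).
- env.read_camera(name): name is "scene" or "side" or "wrist"; returns a dict with "image" (480x640x3 uint8, blue, green, red), "range_z" (480x640 float32, mm along the optical axis (not along the pixel's ray), 0 where there is no reading), "fx", "fy", "cx", "cy" (pixels), "dist" ([k1, k2, p1, p2, k3] as OpenCV has them; the pictures are not rectified), "rvec" (rotation vector, rad) and "tvec" (3), from world to camera coordinates, as OpenCV has them; the wrist camera has in their place "tool_from_camera" (4x4, takes a point from camera to tool coordinates, whose origin is the TCP and whose axes are the flange's). Camera axes: x right, y down, z forward; pixel columns grow to the right and rows downward; lengths in mm; the calibration is good to about 2 mm. A picture is of the moment at which its call begins: read the wrist's pose just before it.
- env.job_done(): hands the job in, once; it reports no verdict.
The state is a dict: "t": time; "joints": joint angles; "qvel": joint speeds; "tau": joint torques, N m; "eef_pos": TCP position; "tcp_rot": TCP orientation; "ft_force": force on the tool from outside, world axes, zero at the start; "moment": the same for the moment, N m; "opening": opening from 0.0 (shut) to 1.0 (fully open).
Only numpy, scipy, OpenCV 4.12 (cv2) and the standard library are available. Lean on these libraries where they do the work, as an engineer would, in place of code of your own. Each camera call takes 0.05 s, during which the arm holds its last target. There are 200 camera calls.

## Working session

There is one attempt and no reset: what is moved stays moved. The work goes in short steps, Python scripts to look and compute and a shell command to move; the robot and the scene stay as the last step left them, time stands still between calls to the robot, and variables do not carry over. Pictures are saved under pics/ and viewed, about 8 in all and at most 12, crops included, and the job is handed in when it is done.

```bash
mkdir -p pics; ls; cat > h.py <<'E'
import numpy as np, cv2
from cell import env
def cam(n):
    s=env.state(); c=env.read_camera(n); c['s']=s
    c['K']=np.array([[c['fx'],0,c['cx']],[0,c['fy'],c['cy']],[0,0,1.]]); c['d']=np.array(c['dist'],float)
    if 'rvec' in c:
        R=cv2.Rodrigues(np.array(c['rvec'],float))[0]; t=np.array(c['tvec'],float).ravel()
        c['R']=R.T; c['p']=-R.T@t
    else:
        from scipy.spatial.transform import Rotation as Ro
        T=np.array(c['tool_from_camera']); A=Ro.from_euler('xyz',s['tcp_rot']).as_matrix()
        c['R']=A@T[:3,:3]; c['p']=A@T[:3,3]+np.array(s['eef_pos'])
    return c
def ray(c,u,v):
    q=cv2.undistortPoints(np.array([[[u,v]]],float),c['K'],c['d'])[0,0]
    return c['R']@np.array([q[0],q[1],1.])
def atz(c,u,v,z):
    r=ray(c,u,v); return c['p']+r*(z-c['p'][2])/r[2]
def pt(c,u,v):
    return c['p']+ray(c,u,v)*c['range_z'][int(v),int(u)]
def cloud(c):
    h,w=c['range_z'].shape; g=np.stack(np.meshgrid(np.arange(w),np.arange(h)),-1).reshape(-1,1,2).astype(float)
    q=cv2.undistortPoints(g,c['K'],c['d'])[:,0]; z=c['range_z'].ravel()
    P=np.c_[q*z[:,None],z]@c['R'].T+c['p']; P[z==0]=np.nan
    return P.reshape(h,w,3)
E
python3 - <<'E'
from h import *
import pickle
for n in ['scene','side','wrist']:
    c=cam(n); pickle.dump(c,open(n+'.pkl','wb')); cv2.imwrite(f'pics/{n}0.png',c['image']); print(n,c['p'],c['R'][:,2])
print(env.state())
E
```

```text
pics
scene [1349.69255669  326.65914757  653.98080842] [-0.74242335 -0.32637663 -0.58505202]
side [113.38186747 705.59249024 889.0199052 ] [ 0.38429164 -0.58924785 -0.71070874]
wrist [ 319.95255398 -542.42872967  383.93942276] [-0.23975543 -0.10628358 -0.964998  ]
{'t': 0.15, 'joints': array([-1.25858984e+00,  4.91366854e-01,  1.55931253e+00,  1.86620453e-06,
        1.09169250e+00, -1.05585494e-01]), 'qvel': array([-0.00028039, -0.00106266, -0.00266637,  0.00124954,  0.0004712 ,
       -0.00065071]), 'tau': array([-1.40541106e-04, -6.12895203e+01, -2.58277148e+01,  6.92274026e-02,
        4.73388587e-02, -8.14070859e-05]), 'eef_pos': array([ 253.56431065, -571.0591996 ,  214.22862818]), 'tcp_rot': array([-3.14081793e+00, -8.37696562e-05,  4.17791091e-01]), 'ft_force': array([ 0.34488433, -0.49412787,  0.00140575]), 'moment': array([-0.03902139,  0.09509303, -0.01181528]), 'opening': 0.9995141495378532}
```

View pics/scene0.png

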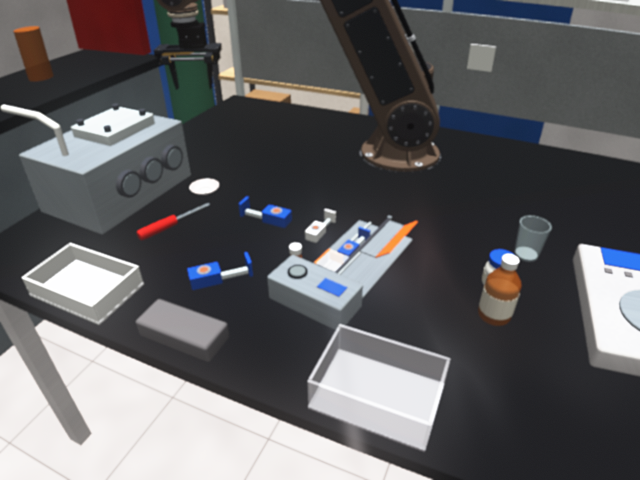

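View pics/side0.png

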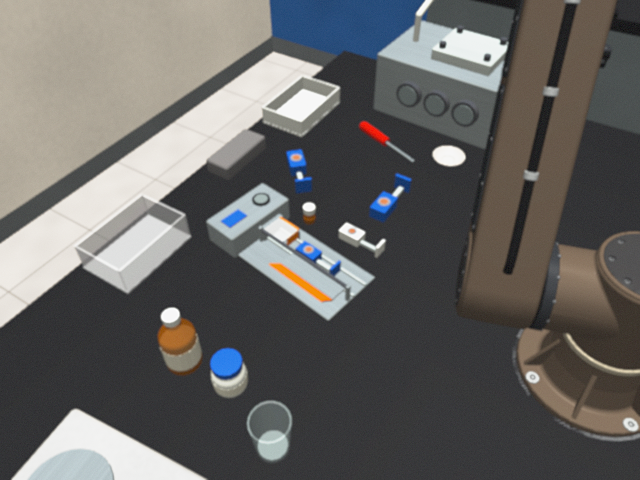

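The scene view shows the loader around (345,265), with the housing at (315,290) and the orange bar at (397,240). In the side view it is around (290,255), with the bar at (300,282). There are three blue carriers. In the scene view they are at (350,245) in the lane, (268,213), and (220,272), the last two on the bench. The one in the lane fits the description, and I'll confirm it with a crop.

```bash
python3 - <<'E'
from h import *
import pickle
a=pickle.load(open('side.pkl','rb')); b=pickle.load(open('scene.pkl','rb'))
A=cv2.resize(a['image'][175:325,200:400],None,fx=4,fy=4,interpolation=cv2.INTER_CUBIC)
B=cv2.resize(b['image'][200:330,250:430],None,fx=4,fy=4,interpolation=cv2.INTER_CUBIC)
cv2.imwrite('pics/sidecrop.png',A); cv2.imwrite('pics/scenecrop.png',B)
for c in (a,b):
    P=cloud(c); m=(abs(P[...,2]-60)<5)&(P[...,0]>450)&(P[...,0]<900)&(abs(P[...,1])<300)
    q=P[m]; print(len(q), np.nanmedian(q,0))
    if len(q)>20: print(cv2.minAreaRect(q[:,:2].astype(np.float32)))
E
```

```text
2567 [728.147548    69.24917335  60.37583368]
((697.586181640625, 89.48622131347656), (408.51104736328125, 307.958251953125), 19.99570083618164)
3225 [740.06512439  61.09249572  59.06182638]
((697.169189453125, 88.28340148925781), (407.0361328125, 308.36810302734375), 19.76531982421875)
```

View pics/sidecrop.png

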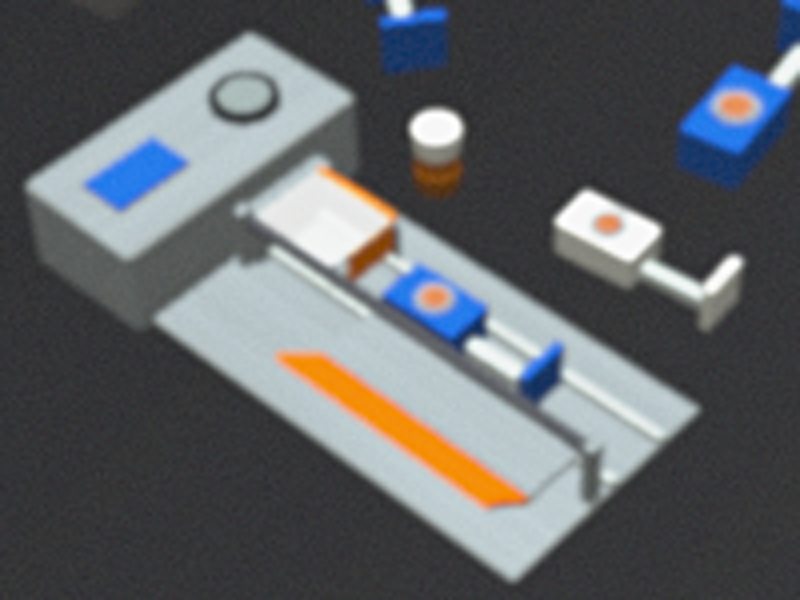

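View pics/scenecrop.png

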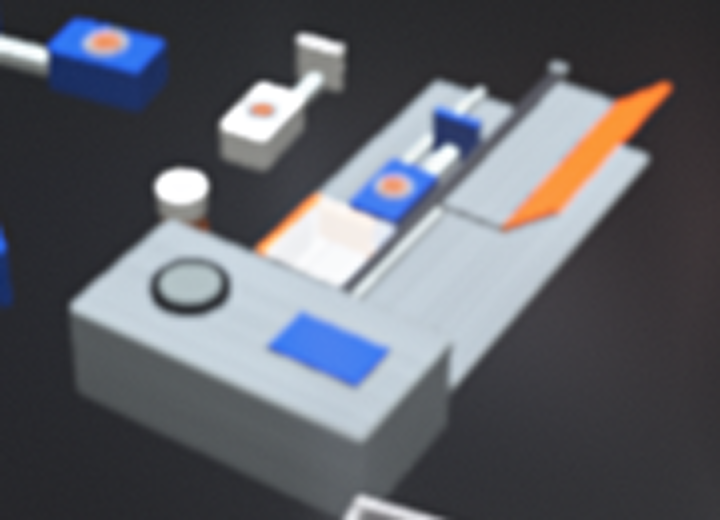

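Both crops confirm it: the blue carrier is in the lane behind the orange lip. Its disc is at side-crop (435,298) and scene-crop (393,186), with the stem and end plate on the robot side. Next I'll fit the loader pose.

```bash
cat > fit.py <<'E'
from h import *
import pickle
from scipy.optimize import least_squares
a=pickle.load(open('side.pkl','rb')); b=pickle.load(open('scene.pkl','rb'))
kp=[(a,200,175,[((-185,-51,6),700,408),((-185,95,6),513,582),((72,-51,60),355,98),((157,-51,60),250,33),((157,95,60),28,187),((72,95,60),128,262)]),
(b,250,200,[((-185,-51,6),437,82),((-185,95,6),650,157),((72,-51,60),165,222),((72,95,60),450,345),((157,95,60),365,440),((157,-51,60),75,308)])]
L=[];W=[]
for c,u0,v0,ks in kp:
    for X,u,v in ks:
        L.append(X);W.append(atz(c,u0+(u+.5)/4-.5,v0+(v+.5)/4-.5,X[2])[:2])
L=np.array(L,float);W=np.array(W)
def f(p):
    R=np.array([[np.cos(p[2]),-np.sin(p[2])],[np.sin(p[2]),np.cos(p[2])]]); return L[:,:2]@R.T+p[:2]
r=least_squares(lambda p:(f(p)-W).ravel(),[650,0,0.3],loss='soft_l1',f_scale=2)
print(r.x); print(np.c_[L,W-f(r.x)].round(1))
p=r.x
def toL(P):
    R=np.array([[np.cos(p[2]),-np.sin(p[2])],[np.sin(p[2]),np.cos(p[2])]]); return R.T@(P[:2]-p[:2])
for n,c,u0,v0,u,v,z in [('disc',a,200,175,435,298,30),('disc',b,250,200,393,186,30),('plate',a,200,175,548,350,36),('plate',b,250,200,458,115,36),('post',a,200,175,592,445,48),('post',b,250,200,560,68,48)]:
    P=atz(c,u0+(u+.5)/4-.5,v0+(v+.5)/4-.5,z); print(n,P.round(1),toL(P).round(1))
E
python3 fit.py
```

```text
[ 6.13712288e+02  3.43692361e+01 -1.76764030e-01]
[[-1.85e+02 -5.10e+01  6.00e+00 -6.00e-01 -1.00e-01]
 [-1.85e+02  9.50e+01  6.00e+00 -1.90e+00  3.00e-01]
 [ 7.20e+01 -5.10e+01  6.00e+01 -2.80e+00 -1.01e+01]
 [ 1.57e+02 -5.10e+01  6.00e+01 -3.50e+00 -9.40e+00]
 [ 1.57e+02  9.50e+01  6.00e+01 -4.00e+00  1.20e+01]
 [ 7.20e+01  9.50e+01  6.00e+01 -8.00e-01  1.27e+01]
 [-1.85e+02 -5.10e+01  6.00e+00  4.50e+00  7.00e-01]
 [-1.85e+02  9.50e+01  6.00e+00  3.10e+00 -1.10e+00]
 [ 7.20e+01 -5.10e+01  6.00e+01  5.30e+00 -1.15e+01]
 [ 7.20e+01  9.50e+01  6.00e+01  1.01e+01  1.07e+01]
 [ 1.57e+02  9.50e+01  6.00e+01  1.10e+00  1.25e+01]
 [ 1.57e+02 -5.10e+01  6.00e+01 -5.00e-01 -6.00e+00]]
disc [567.8  42.3  30. ] [-46.6  -0.3]
disc [568.1  42.2  30. ] [-46.3  -0.3]
plate [495.7  46.9  36. ] [-118.4   -8.4]
plate [497.1  54.6  36. ] [-118.3   -0.6]
post [440.5  97.6  48. ] [-181.6   31.8]
post [444.1  98.5  48. ] [-178.2   33.3]
```

```bash
python3 - <<'E'
from h import *
import pickle
for n in ('side','scene'):
    P=cloud(pickle.load(open(n+'.pkl','rb'))).reshape(-1,3)
    # corridor
    a=np.array([253,-571.]);d=np.array([483,98.])-a;Ln=np.hypot(*d);d/=Ln
    q=P[:,:2]-a; s=q@d; t=q@np.array([-d[1],d[0]])
    for s0 in range(0,750,75):
        m=(s>s0-40)&(s<s0+115)&(abs(t)<130)&(P[:,2]>15)
        z=P[m,2]; print(n,s0,len(z), np.percentile(z,[50,99]).round() if len(z)>10 else '')
E
```

```text
side 0 556 [141. 393.]
side 75 515 [124. 336.]
side 150 40 [17. 21.]
side 225 25 [17. 21.]
side 300 63 [30. 40.]
side 375 753 [ 33. 562.]
side 450 830 [ 32. 562.]
side 525 475 [ 24. 543.]
side 600 1209 [31. 48.]
side 675 2344 [41. 65.]
scene 0 2838 [336. 463.]
scene 75 1334 [331. 463.]
scene 150 7 
scene 225 3 
scene 300 30 [29. 37.]
scene 375 1366 [426. 483.]
scene 450 1458 [421. 483.]
scene 525 360 [ 23. 479.]
scene 600 822 [29. 46.]
scene 675 1511 [40. 63.]
```

```bash
python3 -m pendant '[[[0.72,0.02,-0.022,0,0],[0.72,0.05,-0.054,0,0],[0.72,0.083,-0.09,0,0],[0.72,0.117,-0.126,0,0],[0.72,0.15,-0.162,0,0],[0.72,0.183,-0.197,0,0],[0.72,0.215,-0.232,0,0],[0.72,0.24,-0.259,0,0]]]'
```

```text
t: 0.95
eef_pos: [368.0, -234.8, 214.7]
tcp_rot: [-3.141, -0.0, 0.418]
ft_force: [0.3, -0.6, -0.4]
opening: 0.716
```

```bash
python3 -m pendant '[[[0.72,0.03,-0.032,0.008,0.08],[0.72,0.063,-0.067,0.016,0.16],[0.72,0.096,-0.103,0.025,0.25],[0.72,0.13,-0.139,0.034,0.34],[0.72,0.163,-0.175,0.043,0.42],[0.72,0.196,-0.21,0.052,0.5],[0.72,0.223,-0.24,0.06,0.56],[0.72,0.2416,-0.2598,0.065,0.595]]]'; python3 - <<'E'
from h import *
import pickle
c=cam('wrist'); pickle.dump(c,open('w1.pkl','wb')); cv2.imwrite('pics/w1.png',c['image']); s=env.state(); print(s['t'],s['eef_pos'],s['tcp_rot'],c['p'],c['R'][:,2])
E
```

```text
t: 1.75
eef_pos: [483.4, 100.9, 148.9]
tcp_rot: [3.141, 0.001, -0.178]
ft_force: [-0.5, -0.0, 0.1]
opening: 0.719
1.8 [484.33393984 102.76533322 148.46725376] [-3.14112716e+00  4.30911576e-04 -1.78813869e-01] [555.0695902   86.84140131 318.66058543] [-0.25850807  0.04510645 -0.96495543]
```

View pics/w1.png

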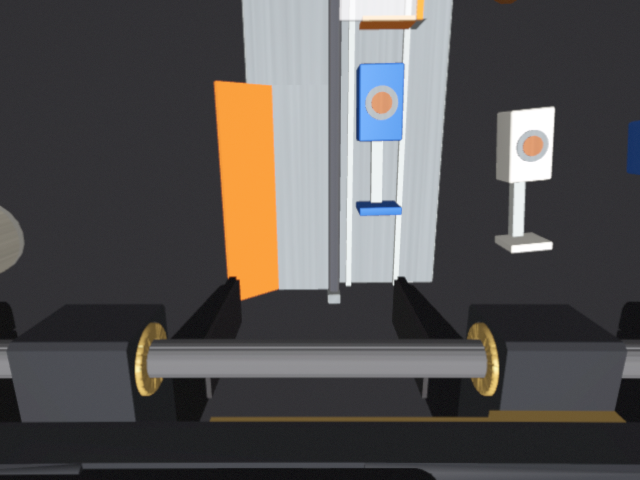

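The wrist view shows the disc at (382,102), the plate's top edge at (357–401,207), the hinge post at (334,297), the pad's far end at (217,83)–(272,87), and the deck corner at (434,282). I'll check these against the loader frame.

```bash
cat >> h.py <<'E'
p0=np.array([613.7,34.4]); yw=-0.1768
def toL(P,p0=p0,yw=yw):
    c,s=np.cos(yw),np.sin(yw); d=P[:2]-p0; return np.array([c*d[0]+s*d[1],-s*d[0]+c*d[1]])
E
python3 - <<'E'
from h import *
import pickle
c=pickle.load(open('w1.pkl','rb')); s=env.state(); print(s['t'],s['eef_pos'],s['tcp_rot'],toL(s['eef_pos']),c['s']['eef_pos'])
for n,u,v,z,e in [('disc',382,102,30,'?,0'),('plateL rear top',357,211,36,''),('plateR',401,211,36,''),('post',334,299,48,'-185.5,32'),('deck',434,282,6,'-185,-51'),('pad out far',217,83,64,'-36,102'),('pad in far',272,86,39,'-36,71'),('pad near out',233,300,64,'-176,102'),('pad near in',278,291,39,'-176,71'),('lane strips',350,270,11,',17'),('strip',398,270,11,',-17'),('lip bottomL',361,27,20,'-1.5,21'),('lip R',424,22,20,'')]:
    print(n,toL(atz(c,u,v,z)).round(1),e)
P=cloud(c)
for u,v in [(245,180),(255,230),(382,90),(379,209),(300,200),(420,200)]: print((u,v),P[v,u].round(1),toL(P[v,u]).round(1))
E
```

```text
1.8 [484.33393984 102.76533322 148.46725376] [-3.14112716e+00  4.30911576e-04 -1.78813869e-01] [-139.37356327   44.54667405] [483.44605049 100.8850323  148.90504276]
disc [-48.3  -3. ] ?,0
plateL rear top [-121.4   12.4] 
plateR [-121.4  -18.6] 
post [-183.1   28.5] -185.5,32
deck [-186.2  -55.1] -185,-51
pad out far [-39.9  99.2] -36,102
pad in far [-39.1  69.6] -36,71
pad near out [-176.8   97.3] -176,102
pad near in [-180.5   69.3] -176,71
lane strips [-174.    14.2] ,17
strip [-174.   -24.1] ,-17
lip bottomL [-0.6 11.4] -1.5,21
lip R [  2.3 -30.2] 
(245, 180) [533.  137.4  54.1] [-97.5  87.2]
(255, 230) [498.4 139.1  49.2] [-131.9   82.8]
(382, 90) [573.   39.2  31.7] [-40.9  -2.5]
(379, 209) [495.3  52.7  37.3] [-119.7   -2.8]
(300, 200) [511.8 105.8  40.2] [-112.8   52.3]
(420, 200) [490.2  16.8   6.6] [-118.5  -39. ]
```

```bash
python3 -m pendant '[[[0.72,0,0,0.01,0],[0.72,0,0,0.025,0],[0.72,0,0,0.04,0],[0.72,0,0,0.055,0],[0.72,0,0,0.06,0],[0.72,0,0,0.06,0],[0.72,0,0,0.06,0],[0.72,0,0,0.06,0]]]'; python3 - <<'E'
from h import *
import pickle
c=cam('wrist'); pickle.dump(c,open('w2.pkl','wb')); cv2.imwrite('pics/w2.png',c['image']); s=env.state(); print(s['t'],s['eef_pos'],s['tcp_rot'],toL(s['eef_pos']),c['s']['eef_pos'],s['ft_force'])
E
```

```text
t: 2.6
eef_pos: [483.5, 98.1, 90.2]
tcp_rot: [-3.141, -0.001, -0.177]
ft_force: [0.2, -0.8, -0.5]
opening: 0.72
2.65 [483.53944654  98.19251755  90.18375031] [-3.14143001e+00 -1.06494070e-03 -1.77286282e-01] [-139.35140318   39.90540572] [483.54335176  98.12592993  90.1995685 ] [ 1.12007045 -0.46027633  0.09790777]
```

View pics/w2.png

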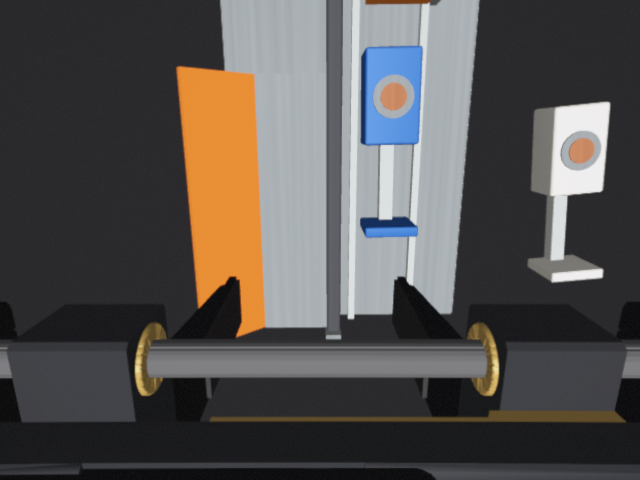

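The arm has settled. The disc is now at (394,96), the plate's rear top at (361–417,227), the post top at (333,337), and the fingertips near (235,280) and (400,280). I'll recheck the frame offset with these.

```bash
python3 - <<'E'
from h import *
import pickle
c=pickle.load(open('w2.pkl','rb'))
for n,u,v,z,e in [('disc',394,96,30,'?,0'),('plateL rear top',361,227,36,''),('plateR',417,227,36,''),('post',333,337,48,'-185.5,32'),('deck',453,313,6,'-185,-51'),('pad out far',178,67,64,'-36,102'),('pad in far',254,75,39,'-36,71'),('pad near in',265,328,39,'-176,71'),('strip',352,290,11,',17'),('strip',411,280,11,',-17'),('finL',235,280,90,''),('finR',400,280,90,'')]:
    print(n,toL(atz(c,u,v,z)).round(1),e)
P=cloud(c)
for u,v in [(220,180),(240,230),(394,80),(388,222),(300,200),(440,200)]: print((u,v),P[v,u].round(1),toL(P[v,u]).round(1))
E
```

```text
disc [-48.3  -3. ] ?,0
plateL rear top [-118.6   13.2] 
plateR [-118.6  -18.4] 
post [-180.7   28.9] -185.5,32
deck [-185.3  -54.2] -185,-51
pad out far [-38.9 100.1] -36,102
pad in far [-39.1  70. ] -36,71
pad near in [-179.6   69.1] -176,71
strip [-166.7   15.1] ,17
strip [-159.7  -23.1] ,-17
finL [-130.2   74.6] 
finR [-130.2    1.4] 
(220, 180) [540.2 135.9  53.7] [-90.2  87. ]
(240, 230) [512.1 133.1  48.1] [-117.4   79.3]
(394, 80) [573.5  38.9  29.4] [-40.3  -2.7]
(388, 222) [496.5  51.2  24. ] [-118.3   -4. ]
(300, 200) [521.   99.1  39.4] [-102.6   47.4]
(440, 200) [500.   14.3   4.5] [-108.4  -39.7]
```

```bash
python3 -m pendant '[[[0.72,-0.003,0,0.012,0],[0.72,-0.005,0,0.026,0],[0.72,-0.005,0,0.038,0],[0.72,-0.005,0,0.05,0],[0.72,-0.005,0,0.06,0],[0.72,-0.005,0,0.07,0],[0.72,-0.005,0,0.074,0],[0.72,-0.005,0,0.074,0]]]'; python3 - <<'E'
from h import *
import pickle
c=cam('side'); pickle.dump(c,open('s3.pkl','wb')); s=env.state(); print(s['t'],s['eef_pos'],s['tcp_rot'],toL(s['eef_pos']),s['ft_force'],s['moment'])
cv2.imwrite('pics/s3.png',cv2.resize(c['image'][175:325,200:400],None,fx=4,fy=4,interpolation=cv2.INTER_CUBIC))
E
```

```text
t: 3.45
eef_pos: [478.2, 98.8, 15.1]
tcp_rot: [3.141, 0.001, -0.177]
ft_force: [-2.2, -1.5, 5.9]
opening: 0.717
3.5 [478.25044792  98.88707136  15.26321729] [ 3.14116453e+00  6.84611599e-04 -1.77320443e-01] [-144.68011287   39.65890152] [-1.73843649 -2.13908926  5.14870994] [-0.21466595  0.41471033  0.12437603]
```

View pics/s3.png

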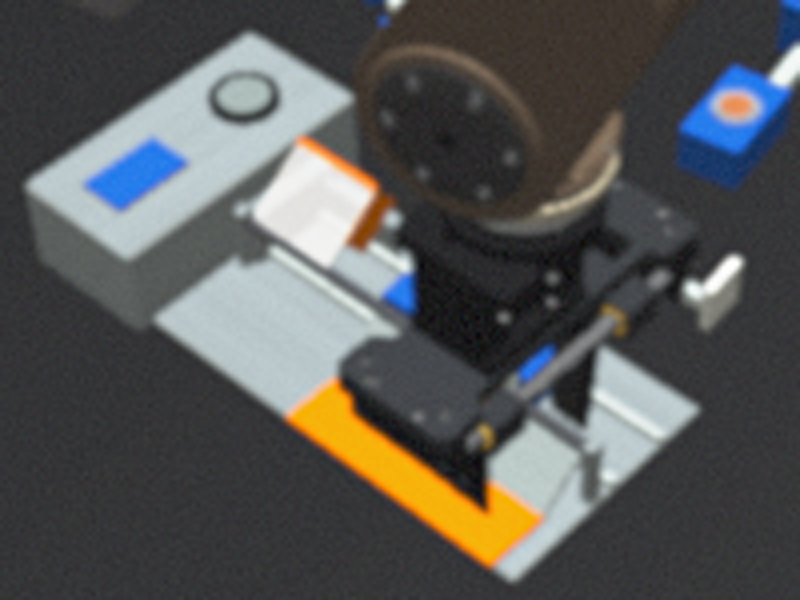

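The flap stands open with the bar nearly level (pad edge from (290,415) to (490,565)) under 5 N. The plate is still ahead of the right finger at (538,362). Now I'll push.

```bash
python3 -m pendant '[[[0.72,0.006,0,0,0],[0.72,0.014,0,0,0],[0.72,0.022,0,0,0],[0.72,0.030,0,0,0],[0.72,0.038,0,0,0],[0.72,0.046,0,0,0],[0.72,0.054,0,0,0],[0.72,0.060,0,0,0]]]'
python3 -m pendant '[[[0.72,0.005,0,0,0],[0.72,0.010,0,0,0],[0.72,0.015,0,0,0],[0.72,0.019,0,0,0],[0.72,0.023,0,0,0],[0.72,0.026,0,0,0],[0.72,0.026,0,0,0],[0.72,0.026,0,0,0]]]'
python3 - <<'E'
from h import *
import pickle
c=cam('wrist'); pickle.dump(c,open('w4.pkl','wb')); s=env.state(); print(s['t'],s['eef_pos'],s['tcp_rot'],toL(s['eef_pos']),s['ft_force'],s['moment'])
cv2.imwrite('pics/w4.png',c['image'])
E
```

```text
t: 4.3
eef_pos: [538.2, 88.5, 15.6]
tcp_rot: [3.142, -0.0, -0.177]
ft_force: [-4.3, 0.1, 5.1]
opening: 0.72
t: 5.1
eef_pos: [563.7, 84.0, 15.8]
tcp_rot: [-3.141, -0.002, -0.177]
ft_force: [-1.0, 0.1, 4.8]
opening: 0.72
5.15 [563.70089792  84.03311933  15.84774178] [-3.14130767e+00 -1.76028693e-03 -1.77335616e-01] [-57.94918454  40.0655557 ] [-0.07061109  0.53349064  3.93026646] [ 0.21529996 -0.01209555  0.0107637 ]
```

View pics/w4.png

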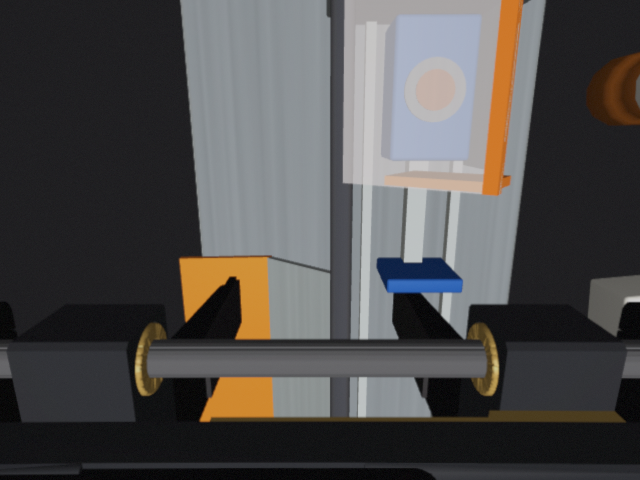

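The block is under the clear cover (disc at (436,90)), and the plate at (378–460,275) is against the finger. About 5 mm is left, so I'll finish slowly.

```bash
python3 -m pendant '[[[0.72,0.001,0,0,0],[0.72,0.002,0,0,0],[0.72,0.003,0,0,0],[0.72,0.004,0,0,0],[0.72,0.004,0,0,0],[0.72,0.005,0,0,0],[0.72,0.005,0,0,0],[0.72,0.005,0,0,0]]]'
python3 - <<'E'
from h import *
import pickle
c=cam('wrist'); s=env.state(); print(s['t'],s['eef_pos'],toL(s['eef_pos']),s['ft_force'],s['moment'])
a=atz(c,436,90,30)
cv2.imwrite('pics/w5.png',c['image'])
E
```

```text
t: 5.95
eef_pos: [565.8, 83.4, 15.4]
tcp_rot: [3.141, 0.005, -0.177]
ft_force: [-10.8, 1.1, 9.5]
opening: 0.719
6.0 [565.76820187  83.42358755  15.42917013] [-55.806902    39.82912374] [-10.70119821   1.55050755  10.14654212] [ 0.38832606  1.80561257 -0.16039396]
```

View pics/w5.png

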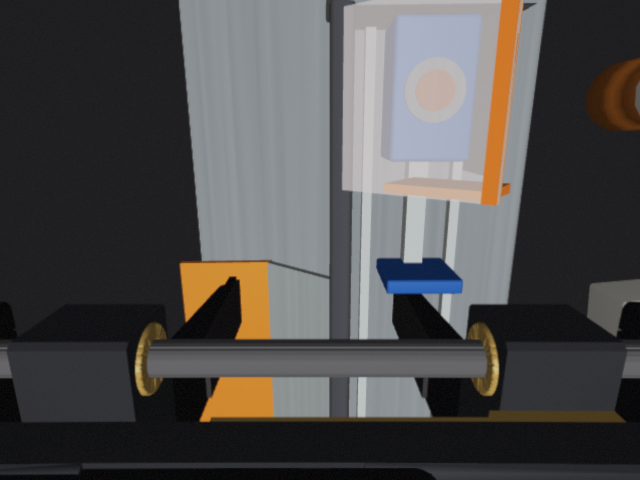

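The pad's far edge is at v≈262, the disc at (436,90), and the plate's rear top edge at v≈283. I'll compare the disc with the pad edge, which should be 69 mm apart when the carrier is home.

```bash
python3 - <<'E'
from h import *
c=cam('wrist'); s=env.state(); print(s['t'],s['ft_force'],toL(s['eef_pos']))
a=toL(atz(c,436,90,30));print('disc',a); 
for z in (15,16,17): b=toL(atz(c,225,262,z)); print('pad far',z,b,a-b)
print('plate rear top',toL(atz(c,418,283,36)))
P=cloud(c)
for u,v in [(225,275),(436,60),(436,90),(418,276),(300,60)]: print((u,v),P[v,u].round(1),toL(P[v,u]).round(1))
E
```

```text
6.05 [-10.23045586   2.18727006   9.88195953] [-55.77182707  39.83640139]
disc [31.27895742 -4.28023131]
pad far 15 [-38.2738687   78.52688786] [ 69.55282612 -82.80711916]
pad far 16 [-37.94353113  78.29258867] [ 69.22248855 -82.57281998]
pad far 17 [-37.61319356  78.05828948] [ 68.89215098 -82.33852079]
plate rear top [-40.01598698  -1.16240216]
(225, 275) [584.3 119.6  16. ] [-44.   78.7]
(436, 60) [650.1  34.   64.9] [35.9  6. ]
(436, 90) [642.4  35.   65.6] [28.2  5.6]
(418, 276) [575.   39.   31.1] [-38.9  -2.3]
(300, 60) [665.8  70.9   5.7] [44.9 45.1]
```

The disc-to-pad distance is 69.2 mm against 69 nominal, and the finger is stopped with about 10 N against the plate, so the carrier is home. I'll back off along the lane with the bar still pressed, then rise.

```bash
python3 -m pendant '[[[0.72,-0.002,0,0,0],[0.72,-0.006,0,0,0],[0.72,-0.012,0,0,0],[0.72,-0.018,0,0,0],[0.72,-0.018,0,0,0],[0.72,-0.018,0,-0.006,0],[0.72,-0.018,0,-0.014,0],[0.72,-0.018,0,-0.022,0]]]'
python3 -m pendant '[[[0.72,0,0,-0.01,0],[0.72,0,0,-0.02,0],[0.72,0,0,-0.03,0],[0.72,0,0,-0.045,0],[0.72,0,0,-0.065,0],[0.72,0,0,-0.085,0],[0.72,0,0,-0.1,0],[0.72,0,0,-0.11,0]]]'
python3 -m pendant '[[[0.72,-0.03,0,-0.01,0],[0.72,-0.07,0,-0.02,0],[0.72,-0.11,0,-0.03,0],[0.72,-0.14,0,-0.04,0],[0.72,-0.15,0,-0.04,0],[0.72,-0.15,0,-0.04,0],[0.72,-0.15,0,-0.04,0],[0.72,-0.15,0,-0.04,0]]]'
python3 - <<'E'
from h import *
s=env.state(); print(s['t'],s['eef_pos'],s['ft_force'])
c=cam('wrist'); d=cam('side')
A=cv2.resize(d['image'][175:325,200:400],None,fx=3,fy=3,interpolation=cv2.INTER_CUBIC)
B=c['image'][:450,160:560][:, :]
import pickle; pickle.dump(c,open('w6.pkl','wb'));pickle.dump(d,open('s6.pkl','wb'))
B=B[:300]; A=A[:, :]
W=np.zeros((450+0,800,3),np.uint8); W[:300,:400]=B; A=cv2.resize(A,(400,300)); W[:300,400:]=A
cv2.imwrite('pics/w6.png',W[:300])
E
```

```text
t: 6.85
eef_pos: [550.0, 86.3, 38.2]
tcp_rot: [3.141, 0.001, -0.177]
ft_force: [0.4, 1.4, 1.2]
opening: 0.719
t: 7.65
eef_pos: [550.4, 86.3, 149.2]
tcp_rot: [-3.141, -0.001, -0.177]
ft_force: [-0.1, 0.4, -0.3]
opening: 0.718
t: 8.45
eef_pos: [403.7, 112.6, 187.2]
tcp_rot: [3.141, 0.0, -0.178]
ft_force: [-0.2, -0.3, -0.0]
opening: 0.718
8.45 [403.65685607 112.60002135 187.19609344] [-0.24162928 -0.25795998 -0.03473824]
```

View pics/w6.png

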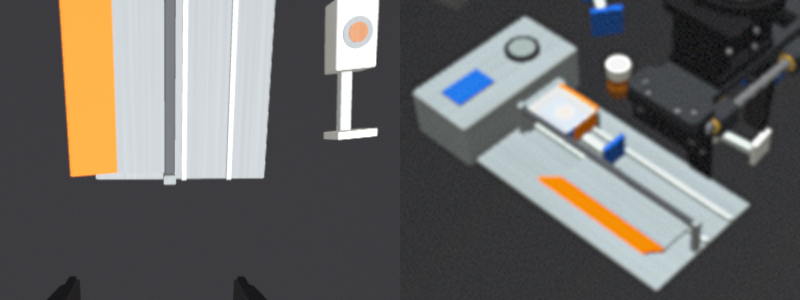

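The side crop shows the flap shut, with the lip down at (583,130), the disc under the cover at (566,115), the plate at (613,148) and the bar raised. One numeric check before handing in.

```bash
python3 - <<'E'
from h import *
import pickle
d=pickle.load(open('s6.pkl','rb')); a=pickle.load(open('side.pkl','rb'))
print('disc',toL(atz(d,283,232.5,30)))
def org(c):
    h=cv2.cvtColor(c['image'],cv2.COLOR_BGR2HSV)[240:310,255:345]; m=cv2.inRange(h,(5,180,150),(20,255,255)); y,x=np.nonzero(m); return len(x),x.mean()+255,y.mean()+240
print('pad blob before/after',org(a),org(d))
def pl(c):
    h=cv2.cvtColor(c['image'],cv2.COLOR_BGR2HSV)[240:256,298:320]; m=cv2.inRange(h,(105,150,60),(125,255,255)); y,x=np.nonzero(m); return x.mean()+298,y.mean()+240
u,v=pl(d); print('plate',u,v,toL(atz(d,u,v,22)))
env.job_done()
E
```

```text
disc [28.09656052  0.58065395]
pad blob before/after (404, np.float64(300.61386138613864), np.float64(282.11633663366337)) (404, np.float64(300.6782178217822), np.float64(282.1707920792079))
plate 306.75 249.0 [-38.54296784  -3.59154761]
the job is handed in; nothing more can be done
```

The blue carrier is loaded and the flap has shut behind it. I handed the job in at about 8.5 s of the 38 s limit. `env.job_done()` gives no verdict, so everything below is my own measurement.

**What I did:** The left finger pressed the orange bar down with about 5 N, opening the flap to an estimated 0.67 rad (from the finger height). The right finger then pushed the end plate along the lane until it stopped firmly, at about 10 N. I backed off with the bar still pressed, then raised the fingers, and the flap closed.

**Last checks:**
- **Carrier home:** with the bar still held, the disc was 69.2 mm from the end of the pad, against 69 mm nominal.
- **Flap shut:** the orange pad's position in the side picture matches the start to within 0.1 pixel.
- **Robot clear:** the wrist force was near zero and the arm stood clear of everything.
- **Bystanders:** the spare carrier and vial looked undisturbed; I did not measure them or check the other objects after the job.

**What disagreed:**
- **Final side view:** hand-picking the disc through the clear cover, at a coarse 2x scale, put the carrier at x = 28 mm. Home is 33 mm and the lower limit is 29 mm.
- **Blue blob in the same picture:** its centre was at x = -38.5 mm, where the plate's centre should be about -40 mm at home. That suggests the carrier is home.
- **Loader fit:** my loader position seems to be off by about 2–3 mm in x. I relied on the firm stop and the 69.2 mm measurement rather than the disc pick.

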